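# Make up two ingredient kits

### The job

Make up tonight's two ingredient kits from the stock on the board: the lemon and the green-capped spice bottle go on the blue tray, the garlic and the black-capped spice bottle go on the red tray. On each tray stand the bottle upright and fully down in the round well and set the lemon or garlic in the middle of the square pocket, the same way up as it was; leave the tomato and the honey jar standing where they are.

Things in the scene. Friction and masses are not known exactly. Their poses are not given: they have to be found in the camera images.
- blue_tray: Blue tray, fixed on a board (top z = 0.022), 105 (x) x 190 (y) mm, rim 14 mm high. Origin: underside centre. Floor 5 mm above origin. Round well centred at (0, +49) mm: inner diameter 62, ring 5 thick, its top 12 above origin. Square pocket centred at (0, -43) mm: inside 95 x 94, wall beside the well 12 high. On the left or right, turned up to 0.15 rad.
- red_tray: Red plastic kit tray, fixed, same shape, size and axes as the blue one (round bottle well centred at (0, +49 mm), square pocket centred at (0, -43 mm), inside floor 5 mm above the origin).
- lemon: Yellow lemon, 73 (its x, long axis) x 56 (its y) mm, 57 mm high, lying on the board; loose, about 0.1 kg, grip it across its 56 mm width at mid-height. It lies within about 0.3 rad of pointing straight away from the robot. Origin: centre of its underside as it lies, z up.
- garlic: Pale garlic bulb, round, 48 mm diameter, 48 mm high with its pointed neck up; widest in its lower half; loose, light (about 20 g). Origin: centre of its underside; z up its axis.
- green_cap_bottle: Spice bottle with a bright GREEN cap (pale disc on its top) and pale label, round, 46 mm diameter (cap 45 mm, from 85 mm up to the top), 106 mm high; loose, about 0.11 kg, standing upright. Origin: centre of its underside; z up its axis.
- black_cap_bottle: Spice bottle with a BLACK cap (black sides, small dark-green print on its top) and green label, round, 45 mm diameter (cap 45 mm, from 84 mm up to the top), 105 mm high; loose, about 0.11 kg, standing upright. Origin: centre of its underside; z up its axis.
- tomato: Red tomato, 70 mm diameter, 66 mm high, stock that is not needed; loose. Origin: centre of its underside; z up its axis.
- honey_jar: Honey jar with a wide, all-black lid and amber contents, 63 mm diameter, 94 mm high, stock that is not needed (wider and lower than the spice bottles); loose, standing upright. Origin: centre of its underside; z up its axis.

How it is judged:
At the end, for the whole second after the job is handed in: Bottles within 12 mm of their wells' centres (per tray axis), on the floor, upright to 0.08 rad; lemon and garlic on the floor of their pockets within 30 mm of centre, tilted under 0.8 rad; all at rest; tomato and honey jar within 25 mm of their starts, upright to 0.25 rad (x of green_cap_bottle in the frame of blue_tray between -0.012 and 0.012 m and y of green_cap_bottle in the frame of blue_tray between 0.037 and 0.061 m and z of green_cap_bottle in the frame of blue_tray between 0 and 0.009 m and angle between each of green_cap_bottle, black_cap_bottle's own z axis and vertical below 0.08 rad and linear speed of each of green_cap_bottle, lemon, black_cap_bottle, garlic below 0.02 m/s and angular speed of each of green_cap_bottle, lemon, black_cap_bottle, garlic below 0.2 rad/s and x of lemon in the frame of blue_tray between -0.03 and 0.03 m and y of lemon in the frame of blue_tray between -0.073 and -0.013 m and z of lemon in the frame of blue_tray between -0.005 and 0.03 m and angle between each of lemon, garlic's own z axis and vertical below 0.8 rad and x of black_cap_bottle in the frame of red_tray between -0.012 and 0.012 m and y of black_cap_bottle in the frame of red_tray between 0.037 and 0.061 m and z of black_cap_bottle in the frame of red_tray between 0 and 0.009 m and x of garlic in the frame of red_tray between -0.03 and 0.03 m and y of garlic in the frame of red_tray between -0.073 and -0.013 m and z of garlic in the frame of red_tray between -0.005 and 0.03 m and distance of each of tomato, honey_jar from where it was at the start of the episode below 0.025 m and angle between each of tomato, honey_jar's own z axis and vertical below 0.25 rad); the robot touches nothing.
It fails at once if the tomato is knocked over or carried off (distance of tomato from where it was at the start of the episode above 0.05 m or angle between tomato's own z axis and vertical above 0.6 rad).
It fails at once if the honey jar is knocked over or carried off (distance of honey_jar from where it was at the start of the episode above 0.05 m or angle between honey_jar's own z axis and vertical above 0.6 rad).
It also fails if it takes over 112 s, if anything falls off the work surface, if the arm or the gripper's body presses on something with over 40 N, if the wrist force passes 120 N, or if a joint passes its speed limit or range.

### The arm

A 6-joint arm with a two-finger parallel gripper is mounted at the origin on a cart in front of the work surface, level with it; the furniture and walls round the work are solid. World frame = base frame: x ahead of the robot, y to its left, z up, the work surface at z = 0. Lengths are in m, angles in rad, forces in N, time in s.
With the tool pointing down it reaches from about 0.3 to 0.775 m from the base axis. Payload 14.6 kg.
Tool frame: the origin (TCP) lies at the very end of the fingers, on their centre line; the grasp point (between the pads) lies 19 mm behind it; z points along the fingers, y is the line along which they close (so a half turn about z gives the same grasp; the last joint's range is limited). The gripper opens to 94 mm and grips with 3 to 60 N. Pads are 16 mm wide; open, the fingers measure 119 mm over their backs; the gripper's body (75 mm by 177 mm) begins 78 mm behind the grasp point.
Start: joints at [-1.316, 0.3, 1.521, -0, 1.321, -0.067], TCP at [0.174, -0.522, 0.205] pointing down, gripper open.
Joint ranges: [-3.03, 3.03], [-0.79, 2.21], [0.23, 2.52], [-1.04, 4.18], [0, 3.07], [-2.55, 2.55]. Speed limits (rad/s): [2.22, 2.22, 2.57, 3.14, 3.14, 3.14].

### API

Orientations are given as [roll, pitch, yaw] about the fixed x, y, z axes, in that order (R = Rz(yaw) Ry(pitch) Rx(roll)).
In Python, from station import status, vision, order, silhouettes gives the robot as it stands. The module is installed in compiled form; this text tells all that it offers.
- The arm moves only by the shell command python3 -m pendant 'ROWS' [FORCE]. ROWS is JSON, one flat list of numbers, 7 for each row, row after row: the shift along the tool's x, y, z in units of 500 mm (1.0 is 500 mm), then the turn, a rotation vector about the tool's x, y, z in units of 90 degrees (1.0 is 90 degrees), then the opening, from -1 (shut) to 1 (fully open). A call has 1 to 12 rows; each row is the pose to reach, as a shift and turn from the pose commanded when the call began, along the tool's axes at that moment; what a row does not reach only later rows make up. A row lasts 1/10 s, in which the tool goes at most 50 mm and 8.59 degrees, less where a joint would pass 70% of its speed; a pose out of reach is approached as far as the arm can. A call with a number of a shift or a turn outside -1 to 1 is refused whole. A call with a gripper value outside its range is refused whole. The fingers move at their own pace and stop on an object; FORCE is the grip in N (left out, the last holds). Time passes only in rows, so rows that repeat a pose let the fingers close. It gives the time, the measured TCP pose, the force, the opening and the grip force at its end, in the units of the state.
- status.get_obs(): the state, without advancing time (a new reading comes with each control period).
- vision.camera(name): name is "side" or "top"; returns a dict with "pixels" (384x512x3 uint8, red, green, blue), "K" (3x3 intrinsics, pixels), "R" (3x3) and "t" (3): a world point X has camera coordinates R X + t. Camera axes: x right, y down, z forward; pixel columns grow to the right and rows downward; lengths in m; the calibration is good to about 2 mm. A picture is of the moment at which its call begins. There is no depth.
- order.hand_in(): hands the job in; it is judged then, once.
Trained networks look in a picture, given as the dict that the camera call returned (one of the last four; its "shot" number tells which), for a name from the list of things; names that differ only in an ending like _2 or _b are one class to them, and where a whole thing is asked for, a point or a joint stands for the part that bears it (a point fixed in the world has none). Each returns a list of dicts, best first, with "score" (0 to 1); they miss things now and then, are a little off and sometimes report something else, mostly with a low value. They report only what shows in the picture. A call takes as long as a camera call.
- silhouettes(target, picture): "region" (384x512 bool, what is visible of it) and "extent" ([left, top, right, bottom] in pixels, round what is visible of it).
The state is a dict: "time_s": time; "qpos": joint angles; "joint_vel": joint speeds; "tau": joint torques, N m; "ee_pos": TCP position; "eef_rot": TCP orientation; "force": force on the tool from outside, world axes, zero at the start; "moment": the same for the moment, N m; "grip_width": finger opening in m; "grip_force": force on a finger pad.
Only numpy, scipy, OpenCV 4.12 (cv2) and the standard library are available. Lean on these libraries where they do the work, as an engineer would, in place of code of your own. Each camera call takes 0.05 s, during which the arm holds its last target. There are 200 camera calls.

## Working session

There is one attempt and no reset: what is moved stays moved. The work goes in short steps, Python scripts to look and compute and a shell command to move; the robot and the scene stay as the last step left them, time stands still between calls to the robot, and variables do not carry over. Pictures are saved under pics/ and viewed, at most 14 in all, crops included, and the job is handed in when it is done.

```bash
mkdir -p pics; cat > look.py <<'E'
import numpy as np, cv2
from station import status, vision, order, silhouettes
def grab(tag):
    P={n:vision.camera(n) for n in ("side","top")}
    for n,p in P.items(): cv2.imwrite(f"pics/{tag}_{n}.png",p["pixels"][:,:,::-1])
    return P
def ray(p,u,v):
    d=p["R"].T@(np.linalg.inv(p["K"])@np.array([u,v,1.0])); return -p["R"].T@p["t"],d
def at_z(p,u,v,z):
    o,d=ray(p,u,v); return o+d*(z-o[2])/d[2]
def proj(p,X):
    c=p["K"]@(p["R"]@np.asarray(X,float).T+p["t"][:,None] if np.ndim(X)>1 else p["R"]@X+p["t"])
    return (c[:2]/c[2]).T
E
python3 - <<'E'
from look import *
P=grab("a")
s=status.get_obs(); print(s["time_s"],s["ee_pos"],s["eef_rot"],s["grip_width"])
for n,p in P.items():
    print(n,(-p["R"].T@p["t"]).round(3),p["K"][0,0].round(1),p["R"][2].round(2))
    for k in "blue_tray red_tray lemon garlic green_cap_bottle black_cap_bottle tomato honey_jar".split():
        print(k,[(round(d["score"],2),[int(x) for x in d["extent"]]) for d in silhouettes(k,p)[:3]])
E
```

```text
0.1 [ 0.1739053  -0.52154791  0.20497288] [-3.14061205e+00 -8.28540592e-05  3.21819958e-01] 0.09393169820103807
side [ 0.389 -0.667  0.578] 468.2 [ 0.2   0.78 -0.59]
blue_tray [(0.73, [158, 158, 218, 222])]
red_tray [(0.68, [270, 125, 293, 179]), (0.66, [166, 235, 243, 335])]
lemon [(0.73, [262, 248, 306, 283])]
garlic [(0.68, [232, 159, 248, 183]), (0.3, [271, 123, 293, 180])]
green_cap_bottle [(0.82, [272, 126, 296, 175]), (0.6, [156, 158, 217, 222])]
black_cap_bottle [(0.67, [292, 165, 320, 227])]
tomato [(0.94, [235, 187, 275, 224])]
honey_jar [(0.77, [315, 202, 362, 274])]
top [0.388 0.008 0.903] 489.9 [ 0.19 -0.02 -0.98]
blue_tray [(0.59, [135, 221, 248, 283])]
red_tray [(0.74, [279, 219, 390, 283])]
lemon [(0.82, [330, 157, 363, 196])]
garlic [(0.71, [171, 176, 196, 200])]
green_cap_bottle [(0.76, [159, 105, 192, 147])]
black_cap_bottle [(0.63, [248, 106, 280, 149])]
tomato [(0.58, [238, 164, 275, 206])]
honey_jar [(0.83, [313, 95, 357, 143])]
```

View pics/a_top.png

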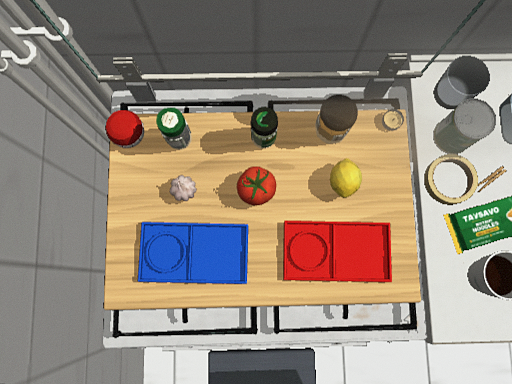

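View pics/a_side.png

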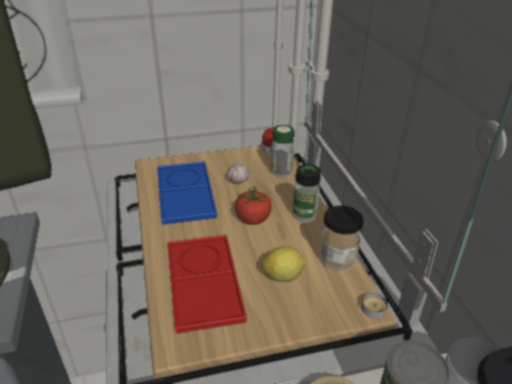

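```bash
cat > fit.py <<'E'
from look import *
from scipy.optimize import minimize
a=np.linspace(0,2*np.pi,48,endpoint=False)
def cyl(prof): return np.vstack([np.c_[r*np.cos(a),r*np.sin(a),0*a+z] for r,z in prof])
def ell(dx,dy,h): return np.vstack([np.c_[dx/2*np.cos(a)*np.sin(t),dy/2*np.sin(a)*np.sin(t),h/2*(1-np.cos(t))+0*a] for t in np.linspace(0.05,3.09,15)])
box=np.array([[i*.0525,j*.095,k] for i in(-1,1) for j in(-1,1) for k in(0,.014)])
M={"lemon":ell(.073,.056,.057),"garlic":ell(.048,.048,.040),"green_cap_bottle":cyl([(.023,0),(.023,.08),(.0225,.106)]),
"black_cap_bottle":cyl([(.0225,0),(.0225,.105)]),"tomato":ell(.07,.07,.062),"honey_jar":cyl([(.0315,0),(.0315,.094)]),"blue_tray":box,"red_tray":box}
def hull_mask(p,X):
    m=np.zeros((384,512),np.uint8)
    h=cv2.convexHull(proj(p,X).astype(np.float32)*16).astype(np.int32)
    big=np.zeros((768,1024),np.uint8); cv2.fillConvexPoly(big,h*2,255,cv2.LINE_AA,4)
    return cv2.resize(big,(512,384),interpolation=cv2.INTER_AREA)/255.
def fit(k,P,masks,x0):
    yaw=k in("lemon","blue_tray","red_tray"); 
    def cost(q):
        c,s=np.cos(q[3]*10),np.sin(q[3]*10)
        if not yaw:c,s=1,0
        X=M[k]@np.array([[c,-s,0],[s,c,0],[0,0,1]]).T+q[:3]
        t=0
        for n in masks:
            h=hull_mask(P[n],X); m=masks[n]; t+=np.abs(h-m).sum()/m.sum()
        return t
    x0=np.r_[x0,0.]; S=np.vstack([x0]+[x0+d for d in np.diag([.015,.015,.01,.015])])
    for _ in range(2):
        r=minimize(cost,x0,method="Nelder-Mead",options=dict(initial_simplex=S,xatol=1e-4,fatol=1e-4,maxiter=300)); x0=r.x
        S=np.vstack([x0]+[x0+d for d in np.diag([-.006,.006,-.005,.008])])
    return np.r_[x0[:3],x0[3]*10],r.fun
def mask_of(k,p):
    if "tray" in k:
        hsv=cv2.cvtColor(p["pixels"],cv2.COLOR_RGB2HSV); h,s=hsv[...,0],hsv[...,1]
        m=((h>105)&(h<125)&(s>150)) if k[0]=="b" else (((h<6)|(h>174))&(s>190))
        n,l,st,_=cv2.connectedComponentsWithStats(cv2.morphologyEx(m.astype(np.uint8),cv2.MORPH_CLOSE,np.ones((5,5))))
        i=1+np.argmax(st[1:,4]); return (l==i).astype(float)
    L=silhouettes(k,p); return L[0]["region"].astype(float) if L else None
if __name__=="__main__":
    P=grab("b")
    for k in M:
        ms={n:mask_of(k,P[n]) for n in P}; ms={n:m for n,m in ms.items() if m is not None}
        v,u=np.nonzero(ms["top"]); x0=at_z(P["top"],u.mean(),v.mean(),.05)
        x0[2]=.022
        q,f=fit(k,P,ms,x0); print(k,q.round(4),round(f,3))
E
python3 fit.py
```

```text
lemon [ 0.5725 -0.1522  0.0213  0.3145] 0.32
garlic [0.5623 0.139  0.0203 0.1816] 0.328
green_cap_bottle [0.661  0.1484 0.0191 0.1917] 0.156
black_cap_bottle [ 0.6586 -0.0093  0.0204  0.1678] 0.128
tomato [0.5613 0.0067 0.018  0.1545] 0.138
honey_jar [ 0.6743 -0.1364  0.0213  0.1095] 0.166
blue_tray [ 0.4461  0.1205  0.0165 -0.0421] 0.193
red_tray [  1.497   10.7412 -12.0772  -9.7365] 1.968
```

```bash
cat > ov.py <<'E'
from fit import *
P=grab("c"); out=[]
for n in ("top","side"):
    im=P[n]["pixels"][:,:,::-1].copy(); im=cv2.resize(im,None,fx=2,fy=2)
    for k in ("red_tray","blue_tray","lemon","garlic"):
        m=cv2.resize(mask_of(k,P[n]).astype(np.uint8),None,fx=2,fy=2,interpolation=0)
        c,_=cv2.findContours(m,0,1); cv2.drawContours(im,c,-1,(0,255,255),1)
        print(n,k,m.sum()/4)
    hsv=cv2.cvtColor(P[n]["pixels"],cv2.COLOR_RGB2HSV)
    for (v,u) in ([(265,212),(250,360),(250,220)] if n=="top" else [(270,190),(300,210),(200,190)]): print(hsv[v,u])
    out.append(im[180:600,180:820] if n=="top" else im[230:690,230:740])
h=max(o.shape[0] for o in out)
can=np.zeros((h,sum(o.shape[1] for o in out),3),np.uint8);x=0
for o in out: can[:o.shape[0],x:x+o.shape[1]]=o;x+=o.shape[1]
cv2.imwrite("pics/ov.png",cv2.resize(can,(800,int(h*800/x))))
E
python3 ov.py
```

```text
top red_tray 6302.0
top blue_tray 6382.0
top lemon 920.0
top garlic 513.0
[110 206 205]
[  0 220 216]
[110 215 202]
side red_tray 603.0
side blue_tray 2781.0
side lemon 1146.0
side garlic 346.0
[  1 187 135]
[  1 190 145]
[110 181 134]
```

View pics/ov.png

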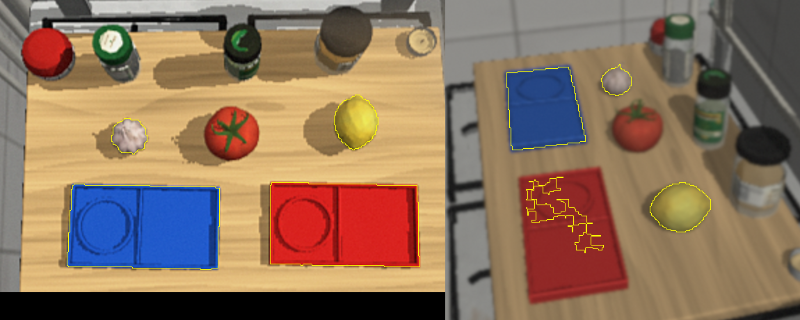

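```bash
sed -i 's/s>190/s>140/; s/s>150/s>130/' fit.py; cat > m2.py <<'E'
from fit import *
P=grab("d")
for k in ("red_tray","blue_tray","lemon","garlic"):
    ms={n:mask_of(k,P[n]) for n in P}
    for use in (("top","side"),("top",),("side",)):
        m={n:ms[n] for n in use}
        x0=np.array({"red_tray":[.446,-.12,.022],"blue_tray":[.446,.12,.022],"lemon":[.572,-.152,.022],"garlic":[.562,.139,.022]}[k])
        q,f=fit(k,P,m,x0); print(k,use,q.round(4),round(f,3),[int(z.sum()) for z in m.values()])
    if k=="lemon":
        for n in P:
            v,u=np.nonzero(ms[n]); w=np.array([at_z(P[n],a_,b_,.05)[:2] for a_,b_ in zip(u,v)]); e,V=np.linalg.eigh(np.cov(w.T)); print(n,4*np.sqrt(e),np.arctan(V[1,1]/V[0,1]),w.mean(0))
E
python3 m2.py
```

```text
red_tray ('top', 'side') [ 0.4436 -0.1344  0.0205 -0.0385] 0.115 [6323, 5913]
red_tray ('top',) [ 0.4436 -0.1375  0.0052 -0.0418] 0.016 [6323]
red_tray ('side',) [ 0.447  -0.1152  0.0025 -0.0412] 0.014 [5913]
blue_tray ('top', 'side') [ 0.4463  0.1201  0.0173 -0.0429] 0.169 [6391, 2843]
blue_tray ('top',) [ 0.4465  0.1211  0.0062 -0.0434] 0.016 [6391]
blue_tray ('side',) [ 0.452   0.1721 -0.0152 -0.0435] 0.022 [2843]
lemon ('top', 'side') [ 0.5719 -0.1525  0.0228  0.0808] 0.216 [963, 1170]
lemon ('top',) [ 0.5805 -0.1606 -0.0202  0.0254] 0.067 [963]
lemon ('side',) [ 0.5822 -0.1246 -0.0055 -0.0042] 0.065 [1170]
side [0.06673063 0.08262104] 1.0534183158800512 [ 0.57252143 -0.15013598]
top [0.05742615 0.07017585] -0.03628627949718543 [ 0.57205808 -0.15244564]
garlic ('top', 'side') [0.5622 0.1382 0.0206 0.143 ] 0.349 [503, 331]
garlic ('top',) [ 0.5756  0.1488 -0.0509 -0.2268] 0.066 [503]
garlic ('side',) [ 0.5776  0.2054 -0.0241  3.9987] 0.065 [331]
```

```bash
python3 - <<'E'
s=open('fit.py').read()
i=s.index("def hull_mask"); j=s.index("def fit(")
s=s[:i]+'''def hull_mask(p,X,F=8):
    q=proj(p,X); m=np.zeros((384,512))
    l=np.clip(np.floor(q.min(0)).astype(int)-1,0,[505,380]); b=np.clip(np.ceil(q.max(0)).astype(int)+2,l+2,[512,384])
    w,h=b-l; big=np.zeros((h*F,w*F),np.uint8)
    c=cv2.convexHull(q.astype(np.float32))[:,0]
    cv2.fillConvexPoly(big,np.round(((c-l+.5)*F-.5)*16).astype(np.int32),255,8,4)
    m[l[1]:b[1],l[0]:b[0]]=cv2.resize(big,(int(w),int(h)),interpolation=cv2.INTER_AREA)/255.
    return m
'''+s[j:]
open('fit.py','w').write(s)
E
python3 m2.py; python3 fit.py
```

```text
red_tray ('top', 'side') [ 0.4437 -0.1339  0.0211 -0.0402] 0.086 [6321, 5915]
red_tray ('top',) [ 0.4437 -0.1358  0.0115 -0.0398] 0.013 [6321]
red_tray ('side',) [ 0.4461 -0.1192  0.0076 -0.0417] 0.013 [5915]
blue_tray ('top', 'side') [ 0.4462  0.1204  0.0191 -0.0428] 0.136 [6395, 2843]
blue_tray ('top',) [ 0.4466  0.1208  0.0124 -0.0421] 0.014 [6395]
blue_tray ('side',) [ 0.4509  0.1639 -0.0086 -0.0446] 0.02 [2843]
lemon ('top', 'side') [ 0.572  -0.1524  0.0214 -0.0975] 0.231 [890, 1171]
lemon ('top',) [ 0.586  -0.1641 -0.0387 -0.1043] 0.059 [890]
lemon ('side',) [ 0.5799 -0.1302 -0.0007 -0.2225] 0.056 [1171]
side [0.06878086 0.07979225] 1.1093384780795414 [ 0.57217164 -0.15168033]
top [0.0553492  0.06711168] -0.19414036075984725 [ 0.57290487 -0.15279177]
garlic ('top', 'side') [0.5618 0.1387 0.0207 0.1432] 0.184 [520, 362]
garlic ('top',) [ 0.5695  0.1446 -0.0188  0.1926] 0.064 [520]
garlic ('side',) [0.5634 0.143  0.0178 0.1079] 0.073 [362]
lemon [ 0.5722 -0.153   0.0222 -0.0168] 0.244
garlic [0.5623 0.1391 0.0207 0.1023] 0.163
green_cap_bottle [0.6606 0.1489 0.021  0.3724] 0.159
black_cap_bottle [ 0.6588 -0.0084  0.0215  0.1644] 0.117
tomato [0.5613 0.0069 0.0184 0.1361] 0.113
honey_jar [ 0.6741 -0.136   0.0216  0.1007] 0.107
blue_tray [ 0.4462  0.1203  0.0191 -0.0424] 0.135
red_tray [ 0.4436 -0.1339  0.021  -0.0389] 0.086
```

```bash
python3 - <<'E'
from look import *
P=grab("e")
for z in (.06,.09,.11): print(z,at_z(P["top"],125,127,z).round(3),at_z(P["side"],269,138,z).round(3))
print([at_z(P["top"],u,v,.0).round(3) for u,v in((130,70),(120,55),(110,75))],at_z(P["top"],108,112,.022))
E
python3 -m pendant '[0,0,-0.1,0,0,0.09,0.4, 0,0,-0.2,0,0,0.18,0.4, 0,0,-0.2,0,0,0.205,0.4,0,0,-0.2,0,0,0.205,0.4]' 25
```

```text
0.06 [0.67  0.239 0.06 ] [0.657 0.236 0.06 ]
0.09 [0.66  0.231 0.09 ] [0.641 0.184 0.09 ]
0.11 [0.653 0.225 0.11 ] [0.631 0.149 0.11 ]
[array([0.806, 0.249, 0.   ]), array([0.838, 0.27 , 0.   ]), array([0.797, 0.288, 0.   ])] [0.7125342  0.28198073 0.022     ]
time_s: 3.7
ee_pos: [0.174, -0.5219, 0.3063]
eef_rot: [3.14, -0.0, -0.001]
force: [-0.3, -0.3, -1.4]
grip_width: 0.0669
grip_force: 0.0
```

```bash
python3 -m pendant '[0.97,-1,0,0,0,0,0.4,0.97,-1,0,0,0,0,0.4,0.97,-1,0,0,0,0,0.4,0.97,-1,0,0,0,0,0.4,0.97,-1,0,0,0,0,0.4,0.97,-1,0,0,0,0,0.4,0.97,-1,0,0,0,0,0.4,0.97,-1,0,0,0,0,0.4,0.97,-1,0,0,0,0,0.4,0.97,-1,0,0,0,0,0.4,0.97,-1,0,0,0,0,0.4,0.97,-1,0,0,0,0,0.4]'
```

```text
time_s: 4.9
ee_pos: [0.5926, -0.0893, 0.304]
eef_rot: [-3.141, 0.002, 0.002]
force: [-0.4, -0.8, 1.4]
grip_width: 0.0659
grip_force: 0.0
```

```bash
python3 -m pendant '[0,0,0,0,0,0,0.4,0,0,0,0,0,0,0.4,0,0,0,0,0,0,0.4]'
```

```text
time_s: 5.2
ee_pos: [0.5911, -0.0919, 0.3048]
eef_rot: [-3.142, 0.001, -0.0]
force: [0.7, 0.5, 0.9]
grip_width: 0.0657
grip_force: 0.0
```

```bash
python3 -m pendant '[0.135,-0.167,0,0,0,0,0.4,0.135,-0.167,0,0,0,0,0.4,0.135,-0.167,0.1,0,0,0,0.4,0.135,-0.167,0.2,0,0,0,0.4,0.135,-0.167,0.28,0,0,0,0.4,0.135,-0.167,0.28,0,0,0,0.4,0.135,-0.167,0.28,0,0,0,0.4]'
python3 - <<'E'
from fit import *
P=grab("f"); p=P["top"]; m=mask_of("black_cap_bottle",P["side"]); print(m.sum())
im=np.hstack([cv2.resize(P[n]["pixels"][60:310,100:400,::-1],None,fx=1.33,fy=1.33) for n in P]); cv2.imwrite("pics/f.png",im)
E
```

```text
time_s: 5.9
ee_pos: [0.6594, -0.0088, 0.1672]
eef_rot: [3.142, -0.001, -0.001]
force: [-0.0, -0.1, 0.7]
grip_width: 0.0659
grip_force: 0.0
1353.0
```

View pics/f.png

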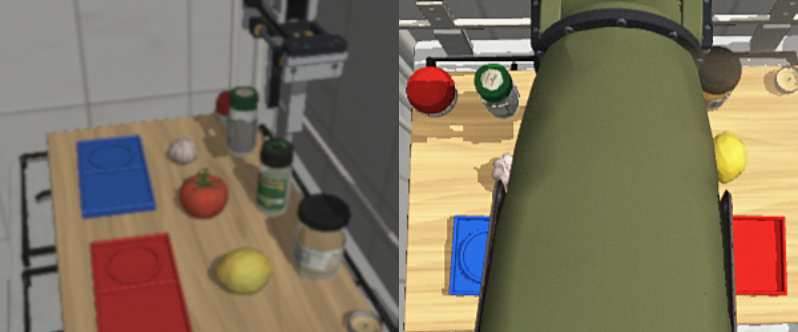

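```bash
python3 - <<'E'
from look import *
p=vision.camera("side")
for X in ([.6594,-.0088,.1672],[.6594,.030,.1672],[.6594,-.048,.1672],[.6588,-.0084,.127]): print(proj(p,np.array(X)))
E
```

```text
[310.27655775 150.17500693]
[302.96309454 139.51466729]
[318.24219652 161.78597866]
[308.08092885 169.67712446]
```

```bash
python3 -m pendant '[0,0,0.06,0,0,0,0.4,0,0,0.13,0,0,0,0.4,0,0,0.194,0,0,0,0.4,0,0,0.194,0,0,0,0.4,0,0,0.194,0,0,0,-1,0,0,0.194,0,0,0,-1,0,0,0.194,0,0,0,-1,0,0,0.194,0,0,0,-1,0,0,0.194,0,0,0,-1,0,0,0.194,0,0,0,-1]' 20
```

```text
time_s: 7.1
ee_pos: [0.6603, -0.0077, 0.0707]
eef_rot: [3.141, -0.003, -0.0]
force: [-0.3, 0.6, 6.7]
grip_width: 0.0448
grip_force: 20.0
```

```bash
python3 -m pendant '[0,0,-0.05,0,0,0,-1,0,0,-0.12,0,0,0,-1,0,0,-0.2,0,0,0,-1,0,0,-0.26,0,0,0,-1,-0.07,0.025,-0.26,0,0,0,-1,-0.14,0.05,-0.26,0,0,0,-1,-0.21,0.075,-0.26,0,0,0,-1,-0.28,0.1,-0.26,0,0,0,-1,-0.35,0.125,-0.26,0,0,0,-1,-0.42,0.15,-0.26,0,0,0,-1,-0.429,0.155,-0.26,0,0,0,-1,-0.429,0.155,-0.26,0,0,0,-1]'
cat > chk.py <<'E'
import sys
from fit import *
k=sys.argv[1]; tag=sys.argv[2]; z=float(sys.argv[3])
P=grab(tag); s=status.get_obs(); e=s["ee_pos"]; print(s["time_s"],e.round(4),s["grip_width"])
L=silhouettes(k,P["side"]); print([(round(d["score"],2),[int(x) for x in d["extent"]]) for d in L])
if len(sys.argv)>4: # fit in given views
    ms={n:mask_of(k,P[n]) for n in sys.argv[4].split(",")}; ms={n:m for n,m in ms.items() if m is not None}
    x0=np.array([e[0],e[1],z]) if len(sys.argv)<6 else np.array(eval(sys.argv[5]))
    q,f=fit(k,P,ms,x0); print("fit",q.round(4),round(f,3))
    h={n:hull_mask(P[n],M[k]+q[:3]) for n in ms}
E
python3 chk.py black_cap_bottle g 0.15 side
```

```text
time_s: 8.3
ee_pos: [0.4447, -0.0855, 0.1996]
eef_rot: [3.141, -0.002, -0.001]
force: [0.0, -0.0, -1.4]
grip_width: 0.0443
grip_force: 20.0
8.4 [ 0.4456 -0.085   0.199 ] 0.0446231526307963
[(0.72, [173, 143, 208, 212])]
fit [ 0.4488 -0.0336  0.1118  0.1759] 0.612
```

View pics/g_side.png

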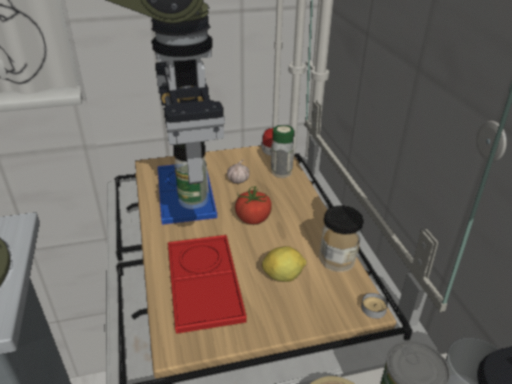

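```bash
cat > exp.py <<'E'
from fit import *
import sys
# exp.py key x y z : compare lower 25 rows edges of silhouette with expected, per view side
k=sys.argv[1]; X=np.array(list(map(float,sys.argv[2:5])))
p=vision.camera("side"); m=mask_of(k,p)>.5; h=hull_mask(p,M[k]+X)>.5
for r in range(np.nonzero(m.any(1))[0].max()-24,np.nonzero(h.any(1))[0].max()+4,4):
    f=lambda a:(np.nonzero(a[r])[0].min(),np.nonzero(a[r])[0].max()) if a[r].any() else None
    print(r,f(m),f(h))
c=X; J=[proj(p,c+d)-proj(p,c) for d in (np.array([.01,0,0]),np.array([0,.01,0]),np.array([0,0,.01]))]; print(np.round(J,1))
E
python3 exp.py black_cap_bottle 0.4456 -0.085 0.150
```

```text
184 (np.int64(177), np.int64(207)) (np.int64(178), np.int64(208))
188 (np.int64(178), np.int64(207)) (np.int64(179), np.int64(208))
192 (np.int64(179), np.int64(207)) (np.int64(179), np.int64(208))
196 (np.int64(179), np.int64(207)) (np.int64(180), np.int64(209))
200 (np.int64(180), np.int64(207)) (np.int64(180), np.int64(209))
204 (np.int64(182), np.int64(204)) (np.int64(181), np.int64(207))
208 (np.int64(190), np.int64(191)) (np.int64(185), np.int64(202))
212 None None
[[ 6.5 -0.9]
 [-0.9 -3.7]
 [-0.4 -5.3]]
```

```bash
python3 -m pendant '[0.002,0,0.08,0,0,0,-1,0.002,0,0.15,0,0,0,-1,0.002,0,0.2,0,0,0,-1,0.002,0,0.225,0,0,0,-1,0.002,0,0.235,0,0,0,-1,0.002,0,0.242,0,0,0,-1,0.002,0,0.242,0,0,0,-1,0.002,0,0.242,0,0,0,-1]'
```

```text
time_s: 9.4
ee_pos: [0.4463, -0.0853, 0.0783]
eef_rot: [3.141, -0.001, -0.0]
force: [0.2, -0.9, -1.7]
grip_width: 0.0446
grip_force: 20.0
```

```bash
python3 -m pendant '[0,0,0.003,0,0,0,-1,0,0,0.004,0,0,0,-1,0,0,0.004,0,0,0,-1]'; python3 exp.py black_cap_bottle 0.4456 -0.085 0.027
```

```text
time_s: 9.7
ee_pos: [0.4459, -0.0852, 0.0757]
eef_rot: [3.141, -0.0, -0.0]
force: [-0.4, 0.0, -0.7]
grip_width: 0.0447
grip_force: 20.0
243 (np.int64(184), np.int64(211)) (np.int64(185), np.int64(211))
247 (np.int64(184), np.int64(211)) (np.int64(185), np.int64(212))
251 (np.int64(185), np.int64(211)) (np.int64(185), np.int64(212))
255 (np.int64(184), np.int64(212)) (np.int64(186), np.int64(212))
259 (np.int64(185), np.int64(211)) (np.int64(186), np.int64(212))
263 (np.int64(187), np.int64(209)) (np.int64(187), np.int64(211))
267 (np.int64(197), np.int64(199)) (np.int64(191), np.int64(206))
271 None None
[[ 5.9 -1. ]
 [-0.9 -4. ]
 [-0.4 -4.4]]
```

```bash
python3 -m pendant '[0,0,0.002,0,0,0,-1,0,0,0.004,0,0,0,-1,0,0,0.004,0,0,0,-1,0,0,0.004,0,0,0,-1]'
```

```text
time_s: 10.2
ee_pos: [0.4468, -0.0853, 0.0754]
eef_rot: [3.141, -0.003, -0.0]
force: [-5.6, 2.6, 24.1]
grip_width: 0.0442
grip_force: 20.0
```

```bash
python3 -m pendant '[0,0,-0.003,0,0,0,-1,0,0,-0.003,0,0,0,0.4,0,0,-0.003,0,0,0,0.4,0,0,-0.003,0,0,0,0.4,0,0,-0.003,0,0,0,0.4,0,0,-0.08,0,0,0,0.4,0,0,-0.16,0,0,0,0.4,0,0,-0.24,0,0,0,0.4,0,0,-0.3,0,0,0,0.4,0,0,-0.3,0,0,0,0.4]'; python3 chk.py black_cap_bottle h 0.027 side; python3 exp.py black_cap_bottle 0.4456 -0.085 0.027
```

```text
time_s: 11.2
ee_pos: [0.4471, -0.0855, 0.2272]
eef_rot: [3.14, -0.006, -0.0]
force: [0.3, -1.1, -0.4]
grip_width: 0.0656
grip_force: 0.0
11.3 [ 0.4458 -0.0851  0.2232] 0.06582261838255998
[(0.66, [180, 203, 212, 270])]
fit [ 0.4455 -0.0711  0.0158  0.5108] 0.045
243 (np.int64(184), np.int64(211)) (np.int64(185), np.int64(211))
247 (np.int64(185), np.int64(211)) (np.int64(185), np.int64(212))
251 (np.int64(184), np.int64(212)) (np.int64(185), np.int64(212))
255 (np.int64(185), np.int64(211)) (np.int64(186), np.int64(212))
259 (np.int64(185), np.int64(210)) (np.int64(186), np.int64(212))
263 (np.int64(187), np.int64(208)) (np.int64(187), np.int64(211))
267 (np.int64(193), np.int64(200)) (np.int64(191), np.int64(206))
271 None None
[[ 5.9 -1. ]
 [-0.9 -4. ]
 [-0.4 -4.4]]
```

```bash
python3 -m pendant '[0.08,-0.09,0,0,0,0,0.35,0.16,-0.18,0,0,0,0,0.35,0.24,-0.26,0,0,0,0,0.35,0.31,-0.34,0,0,0,0,0.35,0.38,-0.42,0,0,0,0,0.35,0.429,-0.468,0,0,0,0,0.35,0.429,-0.468,0.06,0,0,0,0.35,0.429,-0.468,0.12,0,0,0,0.35,0.429,-0.468,0.12,0,0,0,0.35,0.429,-0.468,0.12,0,0,0,0.35]'; python3 chk.py green_cap_bottle i 0.022 side "[.6606,.1489,.021]"; python3 exp.py green_cap_bottle .6606 .1489 .021
```

```text
time_s: 12.5
ee_pos: [0.6602, 0.1486, 0.1635]
eef_rot: [3.141, 0.001, -0.0]
force: [-0.3, 0.5, 0.2]
grip_width: 0.0634
grip_force: 0.0
12.6 [0.6609 0.1485 0.1655] 0.06325218805425607
[]
fit [0.6606 0.1489 0.021  0.    ] 0.0
153 (np.int64(271), np.int64(293)) (np.int64(271), np.int64(292))
157 (np.int64(271), np.int64(293)) (np.int64(271), np.int64(292))
161 (np.int64(271), np.int64(292)) (np.int64(271), np.int64(292))
165 (np.int64(271), np.int64(291)) (np.int64(271), np.int64(292))
169 (np.int64(271), np.int64(291)) (np.int64(271), np.int64(291))
173 (np.int64(272), np.int64(290)) (np.int64(271), np.int64(291))
177 (np.int64(278), np.int64(285)) (np.int64(275), np.int64(288))
181 None None
[[ 4.4 -0.6]
 [-1.3 -2.4]
 [ 0.2 -3.9]]
```

Aligned. Descend and grip.

```bash
python3 -m pendant '[0,0,0.06,0,0,0,0.35,0,0,0.12,0,0,0,0.35,0,0,0.187,0,0,0,0.35,0,0,0.187,0,0,0,0.35,0,0,0.187,0,0,0,-1,0,0,0.187,0,0,0,-1,0,0,0.187,0,0,0,-1,0,0,0.187,0,0,0,-1,0,0,0.187,0,0,0,-1,0,0,0.187,0,0,0,-1]' 20
```

```text
time_s: 13.8
ee_pos: [0.6614, 0.1489, 0.0724]
eef_rot: [-3.141, -0.004, -0.0]
force: [-0.2, -0.6, 7.7]
grip_width: 0.0461
grip_force: 20.0
```

```bash
python3 -m pendant '[0,0,-0.05,0,0,0,-1,0,0,-0.12,0,0,0,-1,0,0,-0.2,0,0,0,-1,0,0,-0.26,0,0,0,-1,-0.07,-0.01,-0.26,0,0,0,-1,-0.14,-0.015,-0.26,0,0,0,-1,-0.21,-0.02,-0.26,0,0,0,-1,-0.28,-0.03,-0.26,0,0,0,-1,-0.35,-0.035,-0.26,0,0,0,-1,-0.42,-0.04,-0.26,0,0,0,-1,-0.426,-0.04,-0.26,0,0,0,-1,-0.426,-0.04,-0.26,0,0,0,-1]'
python3 chk.py green_cap_bottle j 0.15; python3 exp.py green_cap_bottle .448 .169 .151
```

```text
time_s: 15.0
ee_pos: [0.4473, 0.1691, 0.2011]
eef_rot: [-3.141, -0.002, 0.0]
force: [0.2, 0.0, -1.3]
grip_width: 0.046
grip_force: 20.0
15.1 [0.4481 0.1689 0.2005] 0.045731613882052866
[(0.59, [159, 71, 188, 131]), (0.59, [228, 161, 248, 184]), (0.38, [236, 186, 273, 225])]
106 (np.int64(162), np.int64(187)) (np.int64(163), np.int64(187))
110 (np.int64(163), np.int64(187)) (np.int64(164), np.int64(187))
114 (np.int64(163), np.int64(188)) (np.int64(164), np.int64(187))
118 (np.int64(164), np.int64(188)) (np.int64(164), np.int64(188))
122 (np.int64(165), np.int64(188)) (np.int64(165), np.int64(188))
126 (np.int64(166), np.int64(187)) (np.int64(165), np.int64(188))
130 (np.int64(172), np.int64(179)) (np.int64(170), np.int64(181))
[[ 5.1 -0.5]
 [-0.6 -2.3]
 [-0.5 -4.6]]
```

```bash
python3 -m pendant '[0,0,0.08,0,0,0,-1,0,0,0.15,0,0,0,-1,0,0,0.2,0,0,0,-1,0,0,0.225,0,0,0,-1,0,0,0.237,0,0,0,-1,0,0,0.243,0,0,0,-1,0,0,0.246,0,0,0,-1,0,0,0.248,0,0,0,-1,0,0,0.248,0,0,0,-1]'
```

```text
time_s: 16.15
ee_pos: [0.4481, 0.169, 0.0774]
eef_rot: [-3.141, -0.002, -0.0]
force: [-1.8, -1.5, 6.5]
grip_width: 0.0458
grip_force: 20.0
```

Contact felt; release and rise, with the picture checked, then on toward the garlic.

```bash
python3 -m pendant '[0,0,0,0,0,0,0.35,0,0,0,0,0,0,0.35,0,0,0,0,0,0,0.35,0,0,0,0,0,0,0.35,0,0,-0.08,0,0,0,0.35,0,0,-0.16,0,0,0,0.35,0,0,-0.24,0,0,0,0.35,0,0,-0.28,0,0,0,0.35,0,0,-0.28,0,0,0,0.35]'; python3 chk.py green_cap_bottle k 0.027; python3 exp.py green_cap_bottle .448 .169 .027
```

```text
time_s: 17.05
ee_pos: [0.4483, 0.1692, 0.2187]
eef_rot: [-3.14, -0.005, -0.0]
force: [-0.3, -0.3, -0.4]
grip_width: 0.0635
grip_force: 0.0
17.15 [0.4471 0.1688 0.2152] 0.06315875104321587
[(0.9, [168, 131, 193, 185]), (0.65, [263, 247, 306, 283])]
159 (np.int64(168), np.int64(191)) (np.int64(169), np.int64(191))
163 (np.int64(169), np.int64(192)) (np.int64(170), np.int64(191))
167 (np.int64(169), np.int64(192)) (np.int64(170), np.int64(192))
171 (np.int64(169), np.int64(193)) (np.int64(171), np.int64(192))
175 (np.int64(170), np.int64(192)) (np.int64(171), np.int64(192))
179 (np.int64(171), np.int64(191)) (np.int64(172), np.int64(192))
183 (np.int64(176), np.int64(184)) (np.int64(175), np.int64(187))
187 None None
[[ 4.7 -0.6]
 [-0.6 -2.5]
 [-0.4 -4. ]]
```

View pics/k_side.png

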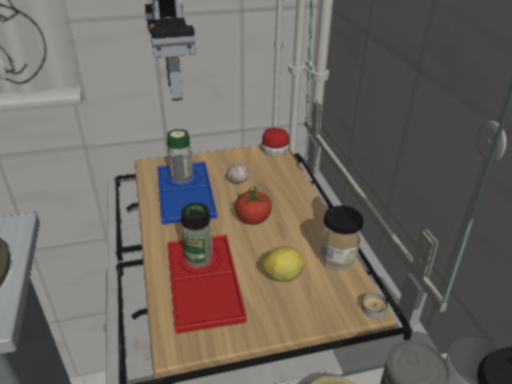

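```bash
python3 -m pendant '[0.08,0.02,0,0,0,0,0.5,0.16,0.04,0,0,0,0,0.5,0.229,0.06,0.02,0,0,0,0.5,0.229,0.06,0.1,0,0,0,0.5,0.229,0.06,0.18,0,0,0,0.5,0.229,0.06,0.26,0,0,0,0.5,0.229,0.06,0.33,0,0,0,0.5,0.229,0.06,0.36,0,0,0,0.5,0.229,0.06,0.36,0,0,0,0.5,0.229,0.06,0.36,0,0,0,0.5]' 8; python3 -c "
from look import *
im=vision.camera('side')['pixels'][110:250,150:350,::-1]; cv2.imwrite('pics/l.png',cv2.resize(im,None,fx=3,fy=3))"
```

```text
time_s: 18.3
ee_pos: [0.5625, 0.1389, 0.0371]
eef_rot: [-3.141, -0.001, -0.0]
force: [-0.5, 1.3, 0.8]
grip_width: 0.0706
grip_force: 0.0
```

View pics/l.png

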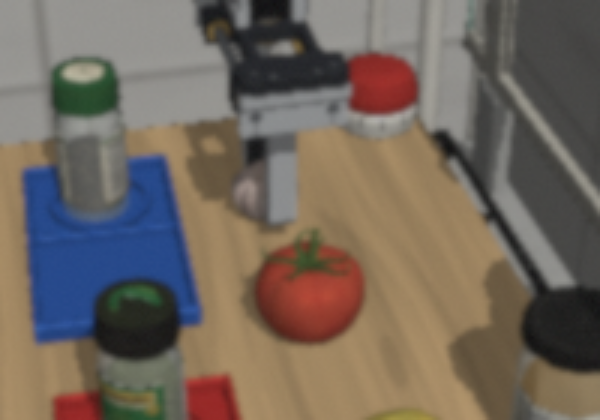

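```bash
python3 -m pendant '[0,0,0.015,0,0,0,0.5,0,0,0.022,0,0,0,0.5,0,0,0.022,0,0,0,0.5,0,0,0.022,0,0,0,-1,0,0,0.022,0,0,0,-1,0,0,0.022,0,0,0,-1,0,0,0.022,0,0,0,-1,0,0,0.022,0,0,0,-1,0,0,0.022,0,0,0,-1,0,0,0.022,0,0,0,-1,0,0,0.022,0,0,0,-1]' 8
```

```text
time_s: 19.45
ee_pos: [0.5619, 0.1388, 0.0251]
eef_rot: [-3.142, -0.0, -0.0]
force: [-0.4, 0.7, 1.8]
grip_width: 0.0454
grip_force: 7.9
```

```bash
python3 -m pendant '[0,0,-0.06,0,0,0,-1,0,0,-0.13,0,0,0,-1,0,0,-0.21,0,0,0,-1,0,0,-0.3,0,0,0,-1,0,0.05,-0.38,0,0,-0.09,-1,0,0.14,-0.38,0,0,-0.18,-1,0,0.22,-0.38,0,0,-0.27,-1,-0.03,0.3,-0.38,0,0,-0.36,-1,-0.07,0.38,-0.38,0,0,-0.45,-1,-0.11,0.46,-0.38,0,0,-0.54,-1,-0.15,0.53,-0.38,0,0,-0.63,-1,-0.19,0.59,-0.38,0,0,-0.72,-1]'
```

```text
time_s: 20.65
ee_pos: [0.4657, -0.1577, 0.2149]
eef_rot: [-3.142, 0.0, 1.136]
force: [-0.1, -0.6, -0.1]
grip_width: 0.0453
grip_force: 7.9
```

```bash
python3 -m pendant '[-0.03,-0.014,0,0,0,-0.09,-1,-0.059,-0.027,0,0,0,-0.18,-1,-0.059,-0.027,0,0,0,-0.254,-1,-0.059,-0.027,0,0,0,-0.254,-1,-0.059,-0.027,0,0,0,-0.254,-1]'; python3 chk.py garlic n 0.21 side "[.442,-.177,.213]"
```

```text
time_s: 21.15
ee_pos: [0.4421, -0.177, 0.2149]
eef_rot: [-3.142, -0.0, 1.526]
force: [0.6, -0.3, 0.4]
grip_width: 0.0454
grip_force: 7.9
21.25 [ 0.4421 -0.1769  0.2148] 0.04528403071994743
[(0.61, [181, 167, 219, 209])]
fit [ 0.4449 -0.1648  0.2012 -0.3392] 0.065
```

View pics/n_side.png

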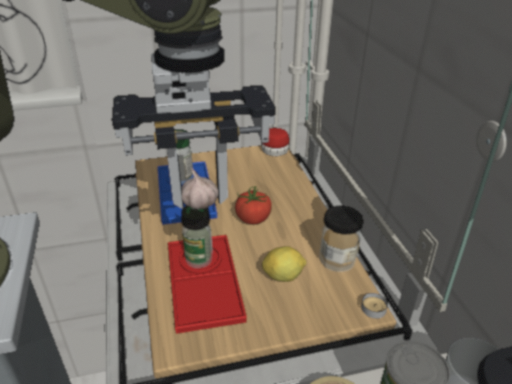

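```bash
python3 -m pendant '[0,0,0.08,0,0,0,-1,0,0,0.16,0,0,0,-1,0,0,0.24,0,0,0,-1,0,0,0.3,0,0,0,-1,0,0,0.34,0,0,0,-1,0,0,0.36,0,0,0,-1,0,0,0.367,0,0,0,-1,0,0,0.367,0,0,0,-1,0,0,0.367,0,0,0,-1]'
```

```text
time_s: 22.25
ee_pos: [0.4426, -0.1773, 0.0324]
eef_rot: [3.14, 0.001, 1.53]
force: [0.9, -0.4, -0.5]
grip_width: 0.0451
grip_force: 7.9
```

Down ~1.5 mm more, then open modestly (58 mm) and rise.

```bash
python3 -m pendant '[0,0,0.002,0,0,0,-1,0,0,0.003,0,0,0,-1,0,0,0.003,0,0,0,0.1,0,0,0.003,0,0,0,0.24,0,0,0.003,0,0,0,0.24,0,0,0.003,0,0,0,0.24,0,0,-0.03,0,0,0,0.24,0,0,-0.1,0,0,0,0.24,0,0,-0.18,0,0,0,0.24,0,0,-0.26,0,0,0,0.4,0,0,-0.34,0,0,0,0.4,0,0,-0.34,0,0,0,0.4]'; python3 chk.py garlic o 0.027 side "[.442,-.177,.027]"
```

```text
time_s: 23.45
ee_pos: [0.4436, -0.1779, 0.2064]
eef_rot: [3.134, 0.003, 1.53]
force: [-0.4, 0.6, -0.7]
grip_width: 0.0659
grip_force: 0.0
23.55 [ 0.442  -0.1771  0.2016] 0.06575839543713281
[(0.56, [192, 270, 222, 309])]
fit [ 0.4434 -0.1797  0.0268  0.0951] 0.064
```

View pics/o_side.png

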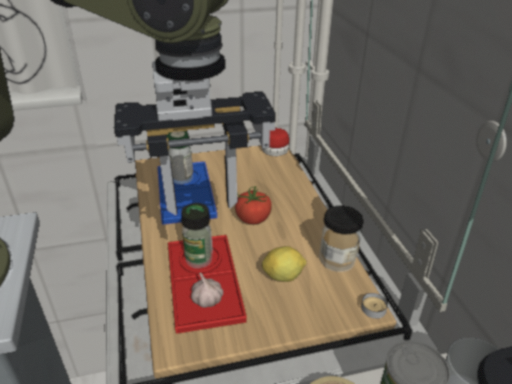

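```bash
python3 -m pendant '[0.01,0.06,0,0,0,0.09,0.6,0.02,0.12,0,0,0,0.18,0.6,0.04,0.18,0,0,0,0.27,0.6,0.06,0.24,0,0,0,0.36,0.6,0.06,0.258,0,0,0,0.45,0.6,0.06,0.258,0,0,0,0.54,0.6,0.06,0.258,0,0,0,0.63,0.6,0.06,0.258,0,0,0,0.72,0.6,0.06,0.258,0,0,0,0.81,0.6,0.06,0.258,0,0,0,0.9,0.6,0.06,0.258,0,0,0,0.99,0.6,0.06,0.258,0,0,0,1,0.6]' ; python3 -m pendant '[0,0,0.06,0,0,0.04,0.6,0,0,0.12,0,0,0.04,0.6,0,0,0.18,0,0,0.04,0.6,0,0,0.2,0,0,0.04,0.6,0,0,0.2,0,0,0.04,0.6]' 15
python3 chk.py lemon q 0.022 side "[.572,-.1525,.022]"
```

```text
time_s: 24.85
ee_pos: [0.5717, -0.1523, 0.1998]
eef_rot: [-3.141, 0.003, -0.044]
force: [-0.1, -0.2, -0.6]
grip_width: 0.0753
grip_force: 0.0
time_s: 25.35
ee_pos: [0.5714, -0.1522, 0.1]
eef_rot: [-3.141, 0.003, -0.102]
force: [0.7, 0.0, 0.2]
grip_width: 0.0752
grip_force: 0.0
25.45 [ 0.5726 -0.1526  0.1025] 0.07519741288382452
[(0.69, [262, 249, 306, 281])]
fit [ 0.5946 -0.0849 -0.0488 -0.4748] 0.191
```

View pics/q_side.png

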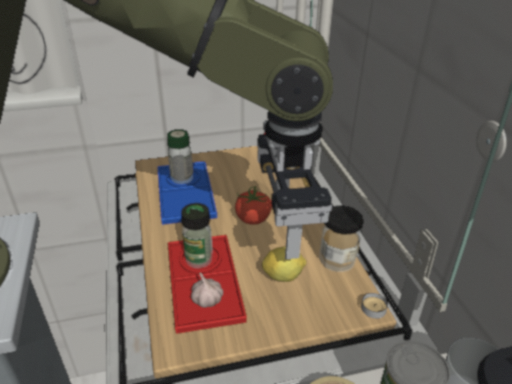

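```bash
python3 -m pendant '[0,0,0.06,0,0,0,0.6,0,0,0.11,0,0,0,0.6,0,0,0.14,0,0,0,0.6,0,0,0.14,0,0,0,0.6,0,0,0.14,0,0,0,-1,0,0,0.14,0,0,0,-1,0,0,0.14,0,0,0,-1,0,0,0.14,0,0,0,-1,0,0,0.14,0,0,0,-1,0,0,0.14,0,0,0,-1,0,0,0.14,0,0,0,-1]' 20
```

```text
time_s: 26.65
ee_pos: [0.5727, -0.1526, 0.0327]
eef_rot: [3.141, -0.002, -0.104]
force: [-1.0, 1.7, 6.8]
grip_width: 0.0543
grip_force: 20.0
```

```bash
python3 -m pendant '[0,0,-0.05,0,0,0,-1,0,0,-0.12,0,0,0,-1,0,0,-0.2,0,0,0,-1,0,0,-0.28,0,0,0,-1,0,-0.03,-0.36,0,0,-0.09,-1,-0.03,-0.11,-0.36,0,0,-0.18,-1,-0.08,-0.17,-0.36,0,0,-0.27,-1,-0.13,-0.23,-0.36,0,0,-0.36,-1,-0.18,-0.29,-0.36,0,0,-0.45,-1,-0.23,-0.35,-0.36,0,0,-0.54,-1,-0.28,-0.41,-0.36,0,0,-0.63,-1,-0.303,-0.431,-0.36,0,0,-0.72,-1]'; python3 -m pendant '[0,0,0,0,0,-0.09,-1,0,0,0,0,0,-0.18,-1,0,0,0,0,0,-0.28,-1,0,0,0,0,0,-0.32,-1,0,0,0,0,0,-0.32,-1,0,0,0,0,0,-0.32,-1]'; python3 chk.py lemon r 0.2
```

```text
time_s: 27.85
ee_pos: [0.4422, 0.0796, 0.2119]
eef_rot: [3.141, -0.001, 1.035]
force: [-0.4, -0.3, -1.9]
grip_width: 0.0541
grip_force: 20.0
time_s: 28.45
ee_pos: [0.4437, 0.0776, 0.2116]
eef_rot: [3.141, -0.0, 1.527]
force: [1.1, 0.9, -1.5]
grip_width: 0.0542
grip_force: 20.0
28.55 [0.4438 0.0776 0.2115] 0.05382353910643158
[(0.75, [161, 97, 194, 128])]
```

View pics/r_side.png

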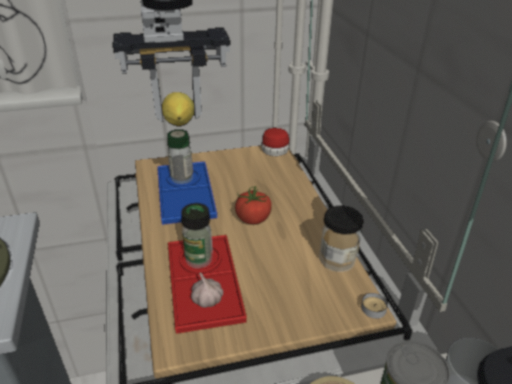

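```bash
python3 -m pendant '[0,0,0.08,0,0,0,-1,0,0,0.16,0,0,0,-1,0,0,0.23,0,0,0,-1,0,0,0.29,0,0,0,-1,0,0,0.325,0,0,0,-1,0,0,0.34,0,0,0,-1,0,0,0.347,0,0,0,-1,0,0,0.347,0,0,0,-1,0,0,0.347,0,0,0,-1]'
```

```text
time_s: 29.5
ee_pos: [0.4443, 0.0777, 0.0388]
eef_rot: [3.14, -0.0, 1.53]
force: [1.0, -0.2, -0.4]
grip_width: 0.0541
grip_force: 20.0
```

```bash
python3 -m pendant '[0,0,0.002,0,0,0,-1,0,0,0.002,0,0,0,0.3,0,0,0.002,0,0,0,0.36,0,0,0.002,0,0,0,0.36,0,0,0.002,0,0,0,0.36,0,0,-0.03,0,0,0,0.36,0,0,-0.1,0,0,0,0.36,0,0,-0.18,0,0,0,0.36,0,0,-0.26,0,0,0,0.4,0,0,-0.34,0,0,0,0.4,0,0,-0.42,0,0,0,0.4,0,0,-0.42,0,0,0,0.4]'; python3 -m pendant '[-0.6,0,0,0,0,0,0.4,-0.6,0,0,0,0,0,0.4,-0.6,0,0,0,0,0,0.4,-0.6,0,0,0,0,0,0.4,-0.6,0,0,0,0,0,0.4,-0.6,0,0,0,0,0,0.4,-0.6,0,0,0,0,0,0.4,-0.6,0,0,0,0,0,0.4,-0.6,0,0,0,0,0,0.4,-0.6,0,0,0,0,0,0.4]'
python3 -m pendant '[-0.4,0,0,0,0,0,0.4,-0.4,0,0,0,0,0,0.4,-0.4,0,0,0,0,0,0.4,-0.4,0,0,0,0,0,0.4,-0.4,0,0,0,0,0,0.4,-0.4,0,0,0,0,0,0.4]'
python3 fit.py
python3 - <<'E'
import cv2,numpy as np
a=[cv2.imread(f"pics/b_{n}.png")[80:380,90:450] for n in("top","side")]; cv2.imwrite("pics/fin.png",np.hstack(a))
E
```

```text
time_s: 30.7
ee_pos: [0.4453, 0.0778, 0.2528]
eef_rot: [3.134, -0.001, 1.53]
force: [0.2, -0.3, -0.4]
grip_width: 0.0657
grip_force: 0.0
time_s: 31.7
ee_pos: [0.4317, -0.221, 0.2479]
eef_rot: [3.142, -0.0, 1.531]
force: [-0.3, -0.0, 0.0]
grip_width: 0.0655
grip_force: 0.0
time_s: 32.3
ee_pos: [0.4235, -0.4215, 0.2473]
eef_rot: [-3.141, -0.001, 1.53]
force: [0.5, -0.0, 0.7]
grip_width: 0.0658
grip_force: 0.0
lemon [ 0.4473  0.0786 -0.015   1.5071] 0.068
garlic [ 0.4435 -0.179   0.0266  0.0967] 0.188
green_cap_bottle [0.4476 0.1712 0.0108 0.0685] 0.043
black_cap_bottle [ 0.4458 -0.094  -0.0588  0.9992] 4.46
tomato [0.5609 0.0065 0.0172 0.1612] 0.054
honey_jar [ 0.6745 -0.1358  0.0202  0.1094] 3.232Traceback (most recent call last):
  File "fit.py", line 42, in <module>
    ms={n:mask_of(k,P[n]) for n in P}; ms={n:m for n,m in ms.items() if m is not None}
          ~~~~~~~^^^^^^^^
  File "fit.py", line 37, in mask_of
    i=1+np.argmax(st[1:,4]); return (l==i).astype(float)
        ~~~~~~~~~^^^^^^^^^^
    return _wrapfunc(a, 'argmax', axis=axis, out=out, **kwds)
    return bound(*args, **kwds)
ValueError: attempt to get argmax of an empty sequence
```

View pics/fin.png

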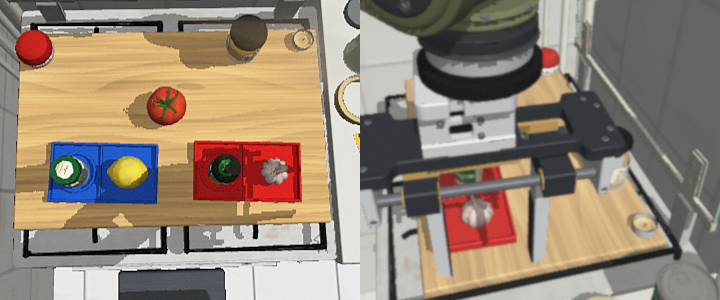

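The top view shows both bottles in their wells, the lemon and garlic mid-pocket, and the tomato and honey jar where they started.

```bash
python3 -c "
from station import order; print(order.hand_in())"
```

```text
the job is handed in; nothing more can be done
None
```

Both kits are made up and handed in at about 32 s of the 112 s allowed: lemon and green-capped bottle on the blue tray, garlic and black-capped bottle on the red, tomato and honey jar untouched; the hand-in call gave no verdict.

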